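# Draw out the plate tray and hold the magnifier boom at its mark

### The arm

A 7-joint arm with a two-finger parallel gripper is mounted at the origin on the work surface. World frame = base frame: x ahead of the robot, y to its left, z up, the work surface at z = 0. Lengths are in m, angles in rad, forces in N, time in s.
With the tool pointing down it reaches from about 0.4 to 0.85 m from the base axis. Payload 10.4 kg.
Tool frame: the origin (TCP) lies on the mounting face of the last link; the fingertips stand r.tips_ahead ahead of it and the grasp point (between the pads) lies 164 mm ahead of it (r.tips_ahead is the distance from the TCP to the fingertips, in m); z points along the fingers, y is the line along which they close (so a half turn about z gives the same grasp; the last joint's range is limited). The gripper opens to 87 mm and grips with 3 to 60 N. Pads are 19 mm wide; open, the fingers measure 117 mm over their backs; the gripper's body (75 mm by 190 mm) begins 51 mm behind the grasp point.
Start: joints at [1.223, 0.332, -0.065, 1.46, 0.022, 1.35, -0.088], TCP at [0.199, -0.592, 0.405] pointing down, gripper open.
Joint ranges: [-2.6, 2.6], [-0.5, 2.12], [-1.47, 1.34], [0.16, 2.42], [-1.27, 4.41], [0.06, 2.06], [-2.6, 2.6]. Speed limits (rad/s): [2.22, 2.22, 2.79, 2.79, 3.14, 3.14, 3.14].

### API

Orientations are given as a unit quaternion [x, y, z, w].
In Python, from bench import telemetry, imaging, job, r gives the robot as it stands.
- The arm moves only by the tool move_arm, never from a script. Its argument "steps" is a list of rows, each an object of numbers: "dx", "dy", "dz": the shift along the tool's x, y, z in cm; "spin": the turn about the tool's z in rad. In form: [{"dx": .., "dy": .., "dz": .., "spin": ..}, ...]. A call has 1 to 12 rows; each row shifts and turns the commanded pose from where the row before left it, along the tool's axes as they then stand; what a row does not reach is not made up. A row lasts 1/10 s, in which the tool goes at most 50 mm and 8.59 degrees, less where a joint would pass 70% of its speed; a pose out of reach is approached as far as the arm can. A call with a gripper value outside its range is refused whole. "claw" is the finger opening in cm, from 0 to 8.7, set as the call begins (left out, the last holds). The fingers move at their own pace and stop on an object; "squeeze" is the grip in N (left out, the last holds). Time passes only in rows, so rows that do not move let the fingers close. It gives the time, the measured TCP pose, the force, the opening and the grip force at its end, in the units of the state.
- telemetry.read_state(): the state, without advancing time (a new reading comes with each control period).
- imaging.camera(name): name is "scene" or "top"; returns a dict with "img" (400x640x3 uint8, red, green, blue), "camera_matrix" (3x3 intrinsics, pixels), "R" (3x3) and "t" (3): a world point X has camera coordinates R X + t. Camera axes: x right, y down, z forward; pixel columns grow to the right and rows downward; lengths in m; the calibration is good to about 2 mm. A picture is of the moment at which its call begins. There is no depth.
- job.close_job(): hands the job in; it is judged then, once.
The state is a dict: "time": time; "joint_positions": joint angles; "joint_vel": joint speeds; "joint_torque": joint torques, N m; "ee_pos": TCP position; "eef_rot": TCP orientation; "ft_force": force on the tool from outside, world axes, zero at the start; "torque": the same for the moment, N m; "width": finger opening in m; "grip_force": force on a finger pad.
Only numpy, scipy, OpenCV 4.12 (cv2) and the standard library are available. Lean on these libraries where they do the work, as an engineer would, in place of code of your own. Each camera call takes 0.05 s, during which the arm holds its last target. There are 200 camera calls.

### The job

Set the plate viewer for reading the culture dish: draw its tray out by the bar handle to the stop, then squeeze the lock button on the grip of the magnifier boom and draw the boom out to the 150 mm mark of its scale (the third long line past zero, at the collar's edge), which brings the lens over the dish. The boom springs back when let go, so finish while still holding its grip, steady at the mark. Leave the dish lying in its place on the tray and the other things on the bench where they are.

Things in the scene. Friction and masses are not known exactly. Their poses are not given: they have to be found in the camera images.
- reader: Plate viewer, bolted down. Low white cabinet, top 96 mm high, x 0.082..0.312, y -0.117..0.117 in its frame; left of it a foot (12 mm high) and a column at x 0, y 0.34 bearing a level sleeve along y. Origin: on the bench at the reading point. +x points into the cabinet (the tray comes out to -x), +y left along the sleeve (the boom comes out to -y), z up.
- sleeve_mouth (a point): Middle of the front edge of the black collar at the sleeve's mouth, 160 mm above the bench: where the boom's scale is read. Fixed, axes as the reader's. Collar, sleeve and the column's clamp reach from here 251 mm to +y, 27 mm to either side (clamp knob 50 mm to +x) and up to 186 mm above the bench.
- tray (a joint): How far the plate tray stands out of the cabinet: 0 fully in, 0.14 m at its stop. It runs stiffly (about 2 N) and stays where it is left.
- tray_handle (a point): Middle of the tray's bar handle: level steel bar, 100 mm long (along the reader's y), about 10 mm thick, 35 mm in front of the tray's front panel (about 30 mm free behind it for a finger from above), 68 mm above the bench. At the reader's x 0.035, y 0 with the tray in. Moves with the tray; axes as the reader's.
- boom (a joint): How far the boom is drawn out: 0 home and latched, 0.15 m at the 150 mm mark, 0.18 m at its end stop. Scale on top of the inner tube, read at the collar's front edge: short lines each 10 mm, long lines at 0, 50, 100 and 150 mm (150 is the third long line past zero to come out). A light spring (3 to 5 N) draws the boom home when it is let go.
- lock_button (a joint): How far the lock button is pressed: 0 out, 0.006 m fully in. The boom stays latched at home until the button is in by more than 0.004 m. A spring (2 N, 5 N when fully in) pushes it out again.
- boom_grip (a point): Middle of the black grip block on the boom's front end, 170 mm above the bench. Block 40 mm long (reader's y), 140 to 192 mm above the bench, plain side 17 mm off to -x. On its +x side the lock button, a grey pad 28 x 28 mm, face 23 mm off, 17 mm when pressed in: squeezed along x they close from 40 to 34 mm. Free air on both sides and below. Moves with the boom; axes as the reader's.
- lens_center (a point): Middle of the magnifier lens in its black ring, 80 mm across, 126 to 140 mm above the bench, on the boom 68 mm in front (reader's -y) of the grip's middle. Moves with the boom; over the reader's origin at the 150 mm mark.
- dish_center (a point): Centre of the closed culture dish (90 mm across, 15 mm high), loose in a 6 mm high round rim on the tray, 70 mm behind the tray's front. It rides out with the tray to the reader's origin.
- dish_stack_center (a point): A stack of three closed culture dishes, 90 mm across and 46 mm high, on top of the cabinet: its centre. Loose; to be left alone.
- specimen_jar_center (a point): A specimen jar, 49 mm across and 66 mm high, with a screw cap, right of the tray's path: its centre. Loose; to be left alone.
- reagent_bottle_center (a point): An amber reagent bottle, 68 mm across and 170 mm high, right of the cabinet: its centre. Loose; to be left alone.
- buffer_bottle_center (a point): A clear buffer bottle, 58 mm across and 140 mm high, right of the cabinet: its centre. Loose; to be left alone.
- marker_center (a point): A marker pen, 131 mm long and 18 mm thick, lying on the bench left of the tray's path: its centre. Loose; to be left alone.
- forceps_center (a point): Steel forceps, 120 mm long and 6 mm thick, lying on the bench on the right: its centre. Loose; to be left alone.
- tube_rack_center (a point): A rack of blood tubes, 60 x 140 mm and 98 mm high, on the foot left of the cabinet: its centre. Loose; to be left alone.

How it is judged:
By the outcome, as a careful person would: the job done as asked, in the order asked, and still so for the second after the job is handed in, while the arm keeps its last pose, push and grip.
It also fails if it takes over 51 s, if anything falls off the work surface, if the arm or the gripper's body presses on something with over 40 N, if the wrist force passes 120 N, or if a joint passes its speed limit or range.

## Working session

There is one attempt and no reset: what is moved stays moved. The work goes in short steps, Python scripts to look and compute and a tool call to move; the robot and the scene stay as the last step left them, time stands still between calls to the robot, and variables do not carry over. Pictures are saved under pics/ and viewed, at most 10 in all, crops included, and the job is handed in when it is done.

Besides the shell and the picture viewer there is one more tool, called after "Call:" by a JSON object that holds its "method" and its "body". move_arm: Moves the arm, as the interface text tells. Its arguments: {"type":"object","properties":{"steps":{"type":"array","items":{"type":"object","properties":{"dx":{"type":"number"},"dy":{"type":"number"},"dz":{"type":"number"},"spin":{"type":"number"}}}},"claw":{"type":"number"},"squeeze":{"type":"number"}},"required":["steps"]}

```bash
ls; mkdir -p pics; python3 - <<'E'
from bench import telemetry, imaging, job, r
import cv2,json
s=telemetry.read_state()
print({k:s[k] for k in ("time","ee_pos","eef_rot","ft_force","width","grip_force")}, r.tips_ahead)
for n in("scene","top"):
    c=imaging.camera(n); cv2.imwrite(f"pics/{n}0.png",c["img"][:,:,::-1]); print(n,c["camera_matrix"],c["R"],c["t"])
E
```

```text
pics
{'time': 0.0, 'ee_pos': array([ 0.19945818, -0.59218893,  0.40394424]), 'eef_rot': array([ 9.86831861e-01,  1.61747855e-01, -1.44081711e-04, -6.99779159e-04]), 'ft_force': array([ 0.02649072,  0.83400062, -0.40250799]), 'width': 0.0871195039547337, 'grip_force': 0.0} 0.1822
scene [[383.09286006   0.         321.50049144]
 [  0.         383.09286006 200.20133039]
 [  0.           0.           1.        ]] [[-0.68143182  0.73184618  0.00720029]
 [ 0.58987052  0.55500698 -0.5865322 ]
 [-0.43324756 -0.39543447 -0.8098939 ]] [ 0.46044385 -0.23207723  1.30161241]
top [[475.70461643   0.         316.30796687]
 [  0.         475.70461643 207.11557401]
 [  0.           0.           1.        ]] [[ 0.01636108 -0.99986429  0.0019288 ]
 [-0.97798269 -0.01640434 -0.20804029]
 [ 0.2080437   0.00151743 -0.97811836]] [-0.09604018  0.57701802  1.05168287]
```

View pics/scene0.png

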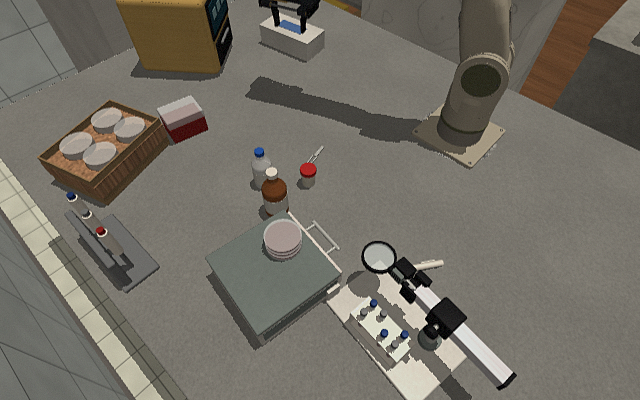

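View pics/top0.png

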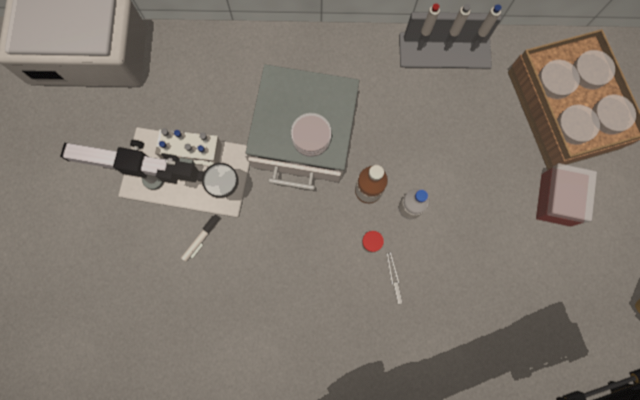

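The scene and top views show the cabinet (top view, corners about (262,67), (358,78), (347,172), (247,158)). The handle is at (292,184), and the lens at (220,180). The boom grip is at about (180,172). I'll zoom in to measure.

```bash
python3 - <<'E'
import cv2
a=cv2.imread("pics/top0.png")[55:275,55:375]
cv2.imwrite("pics/topz.png",cv2.resize(a,None,fx=2.5,fy=2.5,interpolation=cv2.INTER_CUBIC))
b=cv2.imread("pics/scene0.png")[200:400,200:520]
cv2.imwrite("pics/scenez.png",cv2.resize(b,None,fx=2.5,fy=2.5,interpolation=cv2.INTER_CUBIC))
E
```

```text
(no output)
```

View pics/topz.png

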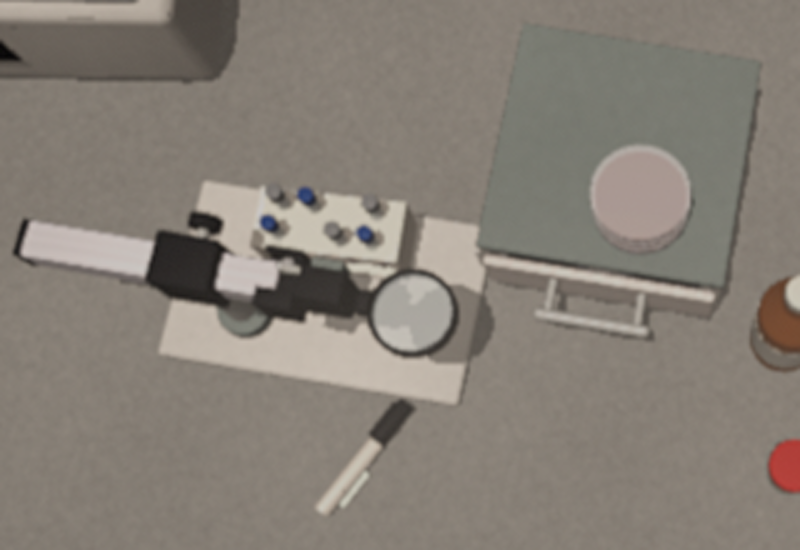

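View pics/scenez.png

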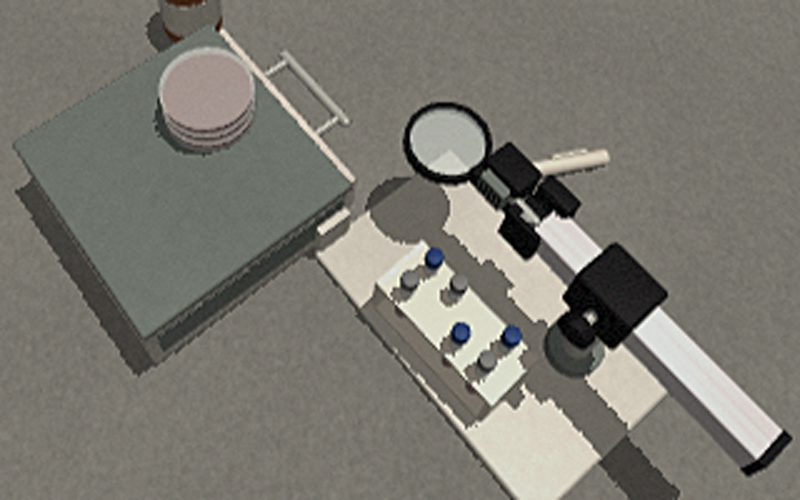

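The zooms show, in crop pixels (crop/2.5 + offset):
- **Cabinet top corners:** top view (525,22), (760,62), (722,285), (480,247); scene view (147,335), (15,147), (215,28), (355,183).
- **Handle ends:** top view (538,315), (648,332); scene view (348,122), (284,55).
- **Lens:** top view (413,313), scene view (448,142).

Next I fit the pose.

```bash
cat > h.py <<'E'
import numpy as np
from scipy.spatial.transform import Rotation as Rn
CAM={}
def proj(c,X):
    p=c["R"]@X+c["t"]; q=c["camera_matrix"]@p; return q[:2]/q[2]
def world(p,X): # p=(x,y,yaw)
    c,s=np.cos(p[2]),np.sin(p[2]); X=np.asarray(X,float)
    return np.array([p[0]+c*X[0]-s*X[1],p[1]+s*X[0]+c*X[1],X[2]])
E
python3 - <<'E'
from h import *
from bench import imaging,telemetry
from scipy.optimize import least_squares
T=imaging.camera("top");S=imaging.camera("scene")
pts=[(.312,.117,.096),(.312,-.117,.096),(.082,-.117,.096),(.082,.117,.096),(.035,.05,.068),(.035,-.05,.068),(0,.15,.133)]
tu=np.array([(525,22),(760,62),(722,285),(480,247),(538,315),(648,332),(413,313)])/2.5+55
su=np.array([(147,335),(15,147),(215,28),(355,183),(348,122),(284,55),(448,142)])/2.5+200
f=lambda p:np.concatenate([np.r_[proj(T,world(p,X))-a,proj(S,world(p,X))-b] for X,a,b in zip(pts,tu,su)])
o=least_squares(f,[0.8,0,0],loss="soft_l1")
print(o.x); print(f(o.x).reshape(-1,4).round(1)); np.save("p.npy",o.x)
p=o.x
for n,X in dict(handle=(.035,0,.068),handle_out=(-.105,0,.068),grip=(0,.218,.17),grip_out=(0,.068,.17),mouth=(0,.258,.16)).items(): print(n,world(p,X).round(4))
s=telemetry.read_state(); R=Rn.from_quat(s["eef_rot"]).as_matrix(); print(R.round(3))
E
```

```text
[ 0.59691413 -0.02022648 -0.154593  ]
[[-1.7 -0.1 -0.7  0.6]
 [ 0.  -0.8 -1.2 -2.8]
 [ 0.   0.8 -1.9 -3.9]
 [-2.8 -0.6 -0.1 -0.6]
 [-0.4 -0.5 -0.6 -1.4]
 [-2.5 -0.3  0.6 -1.1]
 [-0.6  0.2  0.4 -1.1]]
handle [ 0.6315 -0.0256  0.068 ]
handle_out [ 0.4932 -0.0041  0.068 ]
grip [0.6305 0.1952 0.17  ]
grip_out [0.6074 0.047  0.17  ]
mouth [0.6366 0.2347 0.16  ]
[[ 0.948  0.319 -0.   ]
 [ 0.319 -0.948  0.001]
 [-0.    -0.001 -1.   ]]
```

```bash
cat >> h.py <<'E'
def unproj(c,uv,z):
    d=c["R"].T@np.linalg.solve(c["camera_matrix"],np.r_[uv,1]); o=-c["R"].T@c["t"]; return o+d*(z-o[2])/d[2]
def toreader(p,X):
    c,s=np.cos(p[2]),np.sin(p[2]); d=np.asarray(X)[:2]-p[:2]; return np.array([c*d[0]+s*d[1],-s*d[0]+c*d[1],X[2]])
def goal(p,X,yaw,R,tcp):
    """tool-frame shift (cm) and spin to bring grasp point to reader X with tool x at reader angle yaw"""
    w=world(p,X)+[0,0,.164]; return (R.T@(w-tcp)*100).round(2),-((p[2]+yaw-np.arctan2(R[1,0],R[0,0])+np.pi)%(2*np.pi)-np.pi)
E
python3 - <<'E'
from h import *
from bench import imaging,telemetry
p=np.load("p.npy");T=imaging.camera("top");S=imaging.camera("scene")
for n,u,v,z in [("stack",np.array((640,195))/2.5+55,np.array((207,88))/2.5+200,.142),("jar",(373,241),(308,169),.066),("lens",np.array((413,313))/2.5+55,np.array((448,142))/2.5+200,.133),("bottle",(376,172),(271,173),.17)]:
    print(n,toreader(p,unproj(T,u,z)).round(3),toreader(p,unproj(S,v,z)).round(3))
for n,z,u,v in [("hL",.068,(538,315),(348,122)),("hR",.068,(648,332),(284,55))]:
    print(n,toreader(p,unproj(T,np.array(u)/2.5+55,z)).round(3),toreader(p,unproj(S,np.array(v)/2.5+200,z)).round(3))
s=telemetry.read_state();R=Rn.from_quat(s["eef_rot"]).as_matrix()
print(goal(p,(.033,-.0,.20),np.pi/2,R,s["ee_pos"]))
E
```

```text
stack [ 0.14  -0.031  0.142] [ 0.146 -0.025  0.142]
jar [-0.065 -0.21   0.066] [-0.061 -0.204  0.066]
lens [0.001 0.149 0.133] [0.003 0.152 0.133]
bottle [ 0.067 -0.185  0.17 ] [ 0.073 -0.179  0.17 ]
hL [0.034 0.049 0.068] [0.036 0.054 0.068]
hR [ 0.035 -0.056  0.068] [ 0.038 -0.048  0.068]
(array([ 58.85, -40.01,   4.07]), np.float64(-1.0914278701361813))
```

Call:
{"method": "move_arm", "body": {"steps": [{"spin": 0.12}, {"spin": 0.12}, {"spin": 0.12}, {"spin": 0.12}], "claw": 0}}

```text
$.steps[0]: bad value
```

```bash
cat > g.py <<'E'
from h import *; import sys
from bench import telemetry
p=np.load("p.npy");s=telemetry.read_state();R=Rn.from_quat(s["eef_rot"]).as_matrix()
a=list(map(float,sys.argv[1:]))
print(goal(p,a[:3],a[3],R,s["ee_pos"]),"now",toreader(p,s["ee_pos"]-[0,0,.164]).round(4),"t",s["time"],s["ft_force"].round(1),s["joint_positions"].round(2))
E
python3 g.py .056 0 .24 0
```

```text
(array([ 60.89, -38.95,   0.07]), np.float64(0.47936845665871486)) now [-0.3046 -0.6264  0.2405] t 0.3 [ 0.7  0.5 -0.8] [ 1.22  0.33 -0.06  1.46  0.02  1.35 -0.09]
```

Call:
{"method": "move_arm", "body": {"steps": [{"dx": 0, "dy": 0, "dz": 0, "spin": 0.12}, {"dx": 0, "dy": 0, "dz": 0, "spin": 0.12}, {"dx": 0, "dy": 0, "dz": 0, "spin": 0.12}, {"dx": 0, "dy": 0, "dz": 0, "spin": 0.12}], "claw": 0}}

```text
time: 0.7
ee_pos: [0.1994, -0.5923, 0.4047]
eef_rot: [0.997, -0.08, -0.0, -0.0]
ft_force: [-0.4, 0.5, 0.2]
width: 0.0625
grip_force: 0.0
```

```bash
python3 g.py .056 0 .20 0
```

```text
(array([ 35.72, -62.85,   4.07]), np.float64(-0.005582380332648906)) now [-0.3047 -0.6265  0.2407] t 0.7 [-0.4  0.5  0.2] [ 1.17  0.33 -0.    1.46  0.    1.35 -0.56]
```

Call:
{"method": "move_arm", "body": {"steps": [{"dx": 1.8, "dy": -3.2, "dz": 0, "spin": 0}, {"dx": 1.8, "dy": -3.2, "dz": 0, "spin": 0}, {"dx": 1.8, "dy": -3.2, "dz": 0, "spin": 0}, {"dx": 1.8, "dy": -3.2, "dz": 0, "spin": 0}, {"dx": 1.8, "dy": -3.2, "dz": 0, "spin": 0}, {"dx": 1.8, "dy": -3.2, "dz": 0, "spin": 0}, {"dx": 1.8, "dy": -3.2, "dz": 0, "spin": 0}, {"dx": 1.8, "dy": -3.2, "dz": 0, "spin": 0}, {"dx": 1.8, "dy": -3.2, "dz": 0, "spin": 0}, {"dx": 1.8, "dy": -3.2, "dz": 0, "spin": 0}, {"dx": 1.8, "dy": -3.2, "dz": 0, "spin": 0}, {"dx": 1.8, "dy": -3.2, "dz": 0, "spin": 0}]}}

```text
time: 1.9
ee_pos: [0.4729, -0.245, 0.4049]
eef_rot: [0.997, -0.078, 0.0, 0.0]
ft_force: [0.8, 0.2, -0.6]
width: 0.0004
grip_force: 0.0
```

```bash
python3 g.py .056 0 .20 0
```

```text
(array([ 14.37, -24.13,   4.09]), np.float64(-0.0007494090834168077)) now [-0.0879 -0.2412  0.2409] t 1.9 [ 0.8  0.2 -0.6] [ 0.68  0.15 -0.32  1.69  0.05  1.31 -1.37]
```

Call:
{"method": "move_arm", "body": {"steps": [{"dx": 1.8, "dy": -3.0, "dz": 0, "spin": 0}, {"dx": 1.8, "dy": -3.0, "dz": 0, "spin": 0}, {"dx": 1.8, "dy": -3.0, "dz": 0, "spin": 0}, {"dx": 1.8, "dy": -3.0, "dz": 0, "spin": 0}, {"dx": 1.8, "dy": -3.0, "dz": 0, "spin": 0}, {"dx": 1.8, "dy": -3.0, "dz": 0, "spin": 0}, {"dx": 1.8, "dy": -3.0, "dz": 0, "spin": 0}, {"dx": 1.8, "dy": -3.0, "dz": 0, "spin": 0}, {"dx": 0, "dy": 0, "dz": 4, "spin": 0}, {"dx": 0, "dy": 0, "dz": 0, "spin": 0}, {"dx": 0, "dy": 0, "dz": 0, "spin": 0}]}}

```text
time: 3.0
ee_pos: [0.6513, -0.0323, 0.3646]
eef_rot: [0.997, -0.078, -0.001, 0.0]
ft_force: [-0.5, -0.3, 0.8]
width: 0.0007
grip_force: 0.0
```

```bash
python3 g.py .056 0 .072 0; python3 - <<'E'
from bench import imaging
import cv2,numpy as np
a=imaging.camera("top")["img"][80:260,200:440,::-1];b=imaging.camera("scene")["img"][150:330,200:440,::-1]
cv2.imwrite("pics/c1.png",cv2.resize(np.vstack([a,b]),None,fx=1.66,fy=1.66,interpolation=cv2.INTER_CUBIC))
E
```

```text
(array([ 0.06, -0.37, 12.86]), np.float64(-0.001490228541059846)) now [ 0.0556 -0.0036  0.2006] t 3.0 [-0.5 -0.3  0.8] [ 0.3   0.45 -0.44  1.42  0.19  1.32 -1.88]
```

View pics/c1.png

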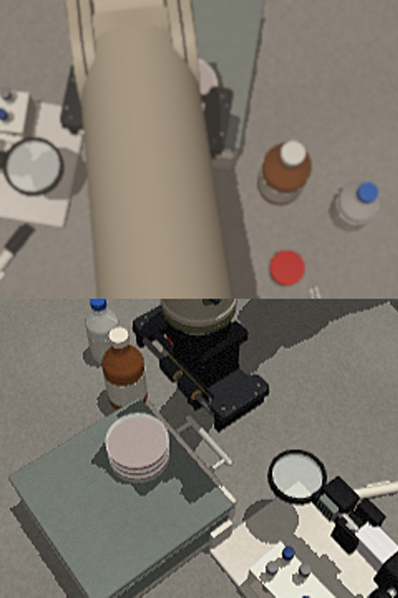

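The lower (scene) half shows the gripper's long body lying along the handle direction, well clear of the stack. The bar end is visible at (230,460). I'll descend behind the bar.

Call:
{"method": "move_arm", "body": {"steps": [{"dx": 0, "dy": -0.3, "dz": 3, "spin": 0}, {"dx": 0, "dy": 0, "dz": 3, "spin": 0}, {"dx": 0, "dy": 0, "dz": 2.5, "spin": 0}, {"dx": 0, "dy": 0, "dz": 1, "spin": 0}, {"dx": 0, "dy": 0, "dz": 1, "spin": 0}, {"dx": 0, "dy": 0, "dz": 0.6, "spin": 0}, {"dx": 0, "dy": 0, "dz": 0, "spin": 0}]}}

```text
time: 3.8
ee_pos: [0.6522, -0.0287, 0.2541]
eef_rot: [0.997, -0.078, 0.0, 0.0]
ft_force: [0.1, 0.6, 0.3]
width: 0.0004
grip_force: 0.0
```

Call:
{"method": "move_arm", "body": {"steps": [{"dx": 0, "dy": 0, "dz": 0.5, "spin": 0}, {"dx": 0, "dy": 0, "dz": 0.4, "spin": 0}, {"dx": 0, "dy": 0, "dz": 0.4, "spin": 0}, {"dx": 0, "dy": 0, "dz": 0.4, "spin": 0}, {"dx": 0, "dy": 0, "dz": 0, "spin": 0}]}}

```text
time: 4.3
ee_pos: [0.6518, -0.0285, 0.236]
eef_rot: [0.997, -0.078, -0.001, 0.0]
ft_force: [-0.1, 1.1, -1.4]
width: 0.0003
grip_force: 0.0
```

Call:
{"method": "move_arm", "body": {"steps": [{"dx": -0.3, "dy": 0.4, "dz": 0, "spin": 0}, {"dx": -0.5, "dy": 0.4, "dz": 0, "spin": 0}, {"dx": -1, "dy": 0, "dz": 0, "spin": 0}, {"dx": -1, "dy": 0, "dz": 0, "spin": 0}, {"dx": -1, "dy": 0, "dz": 0, "spin": 0}, {"dx": -1, "dy": 0, "dz": 0, "spin": 0}, {"dx": -1, "dy": 0, "dz": 0, "spin": 0}, {"dx": -1, "dy": 0, "dz": 0, "spin": 0}, {"dx": -1, "dy": 0, "dz": 0, "spin": 0}, {"dx": -1, "dy": 0, "dz": 0, "spin": 0}, {"dx": -1, "dy": 0, "dz": 0, "spin": 0}, {"dx": -1, "dy": 0, "dz": 0, "spin": 0}]}}

```text
time: 5.5
ee_pos: [0.5433, -0.0196, 0.2368]
eef_rot: [0.997, -0.078, 0.0, 0.0]
ft_force: [2.5, -1.3, 1.0]
width: 0.0003
grip_force: 1.1
```

```bash
python3 g.py -.105 0 .072 0
```

```text
(array([-5.2 , -0.76,  0.08]), np.float64(-0.0006106958085472236)) now [-0.0531 -0.0076  0.0728] t 5.5 [ 2.5 -1.3  1. ] [ 0.35  0.36 -0.47  1.84  0.19  0.99 -1.92]
```

Call:
{"method": "move_arm", "body": {"steps": [{"dx": -1, "dy": 0, "dz": 0, "spin": 0}, {"dx": -1, "dy": 0, "dz": 0, "spin": 0}, {"dx": -0.7, "dy": 0, "dz": 0, "spin": 0}, {"dx": -0.3, "dy": 0, "dz": 0, "spin": 0}, {"dx": -0.3, "dy": 0, "dz": 0, "spin": 0}, {"dx": -0.3, "dy": 0, "dz": 0, "spin": 0}, {"dx": 0, "dy": 0, "dz": 0, "spin": 0}]}}

```text
time: 6.2
ee_pos: [0.5092, -0.0142, 0.237]
eef_rot: [0.997, -0.078, 0.001, -0.0]
ft_force: [7.4, -1.4, -3.8]
width: 0.0001
grip_force: 3.6
```

Call:
{"method": "move_arm", "body": {"steps": [{"dx": -0.2, "dy": 0, "dz": 0, "spin": 0}, {"dx": -0.2, "dy": 0, "dz": 0, "spin": 0}, {"dx": 0, "dy": 0, "dz": 0, "spin": 0}, {"dx": 0, "dy": 0, "dz": 0, "spin": 0}]}}

```text
time: 6.6
ee_pos: [0.5076, -0.0142, 0.2376]
eef_rot: [0.997, -0.078, 0.005, -0.001]
ft_force: [22.7, -3.4, -17.4]
width: 0.0007
grip_force: 11.7
```

```bash
python3 g.py -.08 0 .072 0
```

```text
(array([ 0.92, -0.78,  0.17]), np.float64(-0.001247291865402289)) now [-0.0892 -0.0078  0.0736] t 6.6 [ 22.7  -3.4 -17.4] [ 0.37  0.28 -0.48  1.93  0.16  0.95 -1.91]
```

Call:
{"method": "move_arm", "body": {"steps": [{"dx": 0.4, "dy": 0, "dz": 0, "spin": 0}, {"dx": 0.3, "dy": 0, "dz": 0, "spin": 0}, {"dx": 0, "dy": 0, "dz": -0.5, "spin": 0}, {"dx": 0, "dy": 0, "dz": -1.5, "spin": 0}, {"dx": 0, "dy": 0, "dz": -3, "spin": 0}, {"dx": 0, "dy": 0, "dz": -3, "spin": 0}, {"dx": 0, "dy": 0, "dz": -3, "spin": 0}, {"dx": 0, "dy": 0, "dz": -3, "spin": 0}, {"dx": 0, "dy": 0, "dz": -3, "spin": 0}, {"dx": 0, "dy": 0, "dz": -1, "spin": 0}, {"dx": 0, "dy": 0, "dz": 0, "spin": 0}]}}

```text
time: 7.7
ee_pos: [0.5115, -0.0143, 0.4188]
eef_rot: [0.997, -0.077, 0.002, 0.0]
ft_force: [1.2, 0.2, -1.1]
width: 0.0002
grip_force: 0.0
```

```bash
python3 g.py 0 .218 .25 1.5708;  python3 - <<'E'
from bench import imaging
import cv2,numpy as np
a=imaging.camera("top")["img"][80:280,150:390,::-1];b=imaging.camera("scene")["img"][180:380,220:460,::-1]
cv2.imwrite("pics/c2.png",cv2.resize(np.hstack([a,b]),None,fx=1.66,fy=1.66,interpolation=cv2.INTER_CUBIC))
E
```

```text
(array([  8.53, -22.53,   0.51]), np.float64(-1.571109960236634)) now [-0.0854 -0.0073  0.2548] t 7.7 [ 1.2  0.2 -1.1] [ 0.41  0.11 -0.5   1.71  0.05  1.33 -1.83]
```

View pics/c2.png

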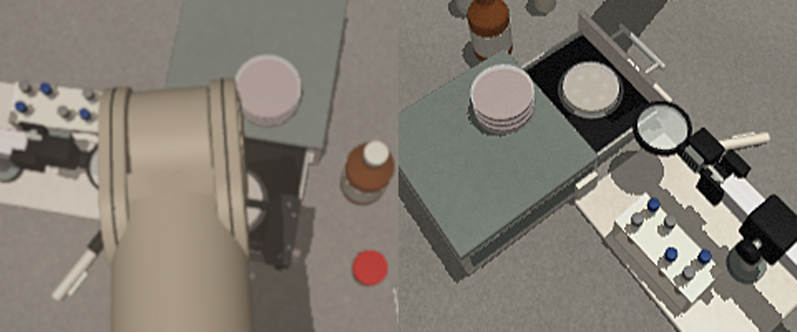

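The scene half shows the tray fully out, with the dish at (590,90) seated in its rim. I'll move over to the grip.

Call:
{"method": "move_arm", "body": {"steps": [{"dx": 1.1, "dy": -2.8, "dz": 0, "spin": 0}, {"dx": 1.1, "dy": -2.8, "dz": 0, "spin": 0}, {"dx": 1.1, "dy": -2.8, "dz": 0, "spin": 0}, {"dx": 1.1, "dy": -2.8, "dz": 0, "spin": 0}, {"dx": 1.0, "dy": -2.8, "dz": 0, "spin": 0}, {"dx": 1.0, "dy": -2.8, "dz": 0, "spin": 0}, {"dx": 1.1, "dy": -2.8, "dz": 0, "spin": 0}, {"dx": 1.0, "dy": -2.9, "dz": 0, "spin": 0}, {"dx": 0, "dy": 0, "dz": 0, "spin": -0.14}, {"dx": 0, "dy": 0, "dz": 0, "spin": -0.14}, {"dx": 0, "dy": 0, "dz": 0, "spin": -0.14}, {"dx": 0, "dy": 0, "dz": 0, "spin": -0.14}], "claw": 7}}

```text
time: 9.0
ee_pos: [0.63, 0.1947, 0.4146]
eef_rot: [0.979, 0.204, -0.002, 0.0]
ft_force: [-0.6, -0.6, -0.2]
width: 0.0695
grip_force: 0.0
```

Call:
{"method": "move_arm", "body": {"steps": [{"dx": 0, "dy": 0, "dz": 0, "spin": -0.14}, {"dx": 0, "dy": 0, "dz": 0, "spin": -0.14}, {"dx": 0, "dy": 0, "dz": 0, "spin": -0.14}, {"dx": 0, "dy": 0, "dz": 0, "spin": -0.14}, {"dx": 0, "dy": 0, "dz": 0, "spin": -0.14}, {"dx": 0, "dy": 0, "dz": 0, "spin": -0.14}, {"dx": 0, "dy": 0, "dz": 0, "spin": -0.17}, {"dx": 0, "dy": 0, "dz": 0, "spin": 0}, {"dx": 0, "dy": 0, "dz": 0, "spin": 0}]}}

```text
time: 9.9
ee_pos: [0.6302, 0.1945, 0.4155]
eef_rot: [0.768, 0.641, -0.001, -0.0]
ft_force: [0.2, 0.4, -0.4]
width: 0.07
grip_force: 0.0
```

```bash
python3 g.py 0 .218 .17 1.5708;  python3 - <<'E'
from bench import imaging
import cv2,numpy as np
a=imaging.camera("top")["img"][100:260,50:290,::-1];b=imaging.camera("scene")["img"][220:380,320:560,::-1]
cv2.imwrite("pics/c3.png",cv2.resize(np.vstack([a,b]),None,fx=1.8,fy=1.8,interpolation=cv2.INTER_CUBIC))
E
```

```text
(array([0.08, 0.03, 8.15]), np.float64(-0.02560737474894559)) now [-2.000e-04  2.172e-01  2.515e-01] t 9.9 [ 0.2  0.4 -0.4] [ 0.2   0.53 -0.84  1.31  0.39  1.47 -0.79]
```

View pics/c3.png

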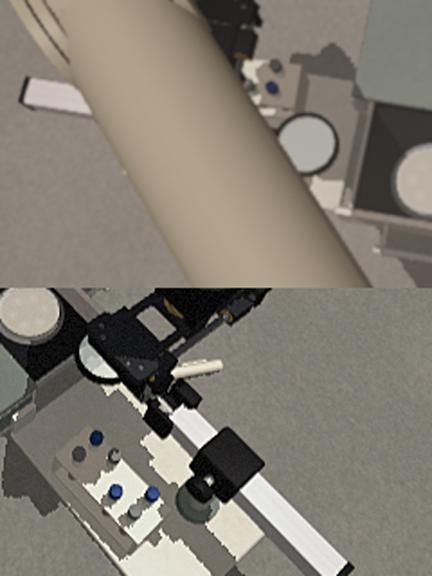

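The scene half shows the gripper above the grip, straddling it. Now I descend.

Call:
{"method": "move_arm", "body": {"steps": [{"dx": 0.1, "dy": 0.1, "dz": 0, "spin": -0.025}, {"dx": 0, "dy": 0, "dz": 2, "spin": 0}, {"dx": 0, "dy": 0, "dz": 1.5, "spin": 0}, {"dx": 0, "dy": 0, "dz": 0.7, "spin": 0}, {"dx": 0, "dy": 0, "dz": 0.7, "spin": 0}, {"dx": 0, "dy": 0, "dz": 0, "spin": 0}]}}

```text
time: 10.6
ee_pos: [0.6314, 0.1952, 0.3669]
eef_rot: [0.758, 0.652, -0.001, -0.0]
ft_force: [0.9, -0.1, 0.2]
width: 0.0699
grip_force: 0.0
```

Call:
{"method": "move_arm", "body": {"steps": [{"dx": 0, "dy": 0, "dz": 0.8, "spin": 0}, {"dx": 0, "dy": 0, "dz": 0.8, "spin": 0}, {"dx": 0, "dy": 0, "dz": 0.8, "spin": 0}, {"dx": 0, "dy": 0, "dz": 0.7, "spin": 0}, {"dx": 0, "dy": 0, "dz": 0, "spin": 0}]}}

```text
time: 11.1
ee_pos: [0.6312, 0.1951, 0.3353]
eef_rot: [0.758, 0.652, -0.001, -0.0]
ft_force: [-0.1, -0.6, -0.1]
width: 0.0699
grip_force: 0.0
```

Call:
{"method": "move_arm", "body": {"steps": [{"dx": 0, "dy": 0, "dz": 0, "spin": 0}, {"dx": 0, "dy": 0, "dz": 0, "spin": 0}, {"dx": 0, "dy": 0, "dz": 0, "spin": 0}, {"dx": 0, "dy": 0, "dz": 0, "spin": 0}, {"dx": 0, "dy": 0, "dz": 0, "spin": 0}, {"dx": 0, "dy": 0, "dz": 0, "spin": 0}], "claw": 4.3}}

```text
time: 11.7
ee_pos: [0.6317, 0.1953, 0.337]
eef_rot: [0.759, 0.652, 0.001, 0.0]
ft_force: [3.0, 0.3, 0.2]
width: 0.0439
grip_force: 1.4
```

```bash
python3 g.py 0 .218 .17 1.5708
```

```text
(array([-0.03, -0.12,  0.3 ]), np.float64(0.0032834203363050207)) now [0.0012 0.2183 0.173 ] t 11.7 [3.  0.3 0.2] [ 0.2   0.59 -0.82  1.41  0.43  1.33 -0.79]
```

Call:
{"method": "move_arm", "body": {"steps": [{"dx": 0, "dy": -0.1, "dz": 0.1, "spin": 0}, {"dx": 0, "dy": 0, "dz": 0, "spin": 0}, {"dx": 0, "dy": 0, "dz": 0, "spin": 0}, {"dx": 0, "dy": 0, "dz": 0, "spin": 0}, {"dx": 0, "dy": 0, "dz": 0, "spin": 0}], "claw": 2.5, "squeeze": 22}}

```text
time: 12.2
ee_pos: [0.6312, 0.1951, 0.3363]
eef_rot: [0.759, 0.651, 0.001, 0.001]
ft_force: [7.4, -0.0, 0.9]
width: 0.0326
grip_force: 22.0
```

```bash
python3 g.py 0 .068 .17 1.5708
```

```text
(array([-15.01,  -0.12,   0.22]), np.float64(0.0027564383639622214)) now [0.0008 0.2181 0.1723] t 12.2 [ 7.4 -0.   0.9] [ 0.2   0.58 -0.82  1.41  0.43  1.33 -0.79]
```

Call:
{"method": "move_arm", "body": {"steps": [{"dx": 0, "dy": -0.15, "dz": 0, "spin": 0}, {"dx": -0.3, "dy": 0, "dz": 0, "spin": 0}, {"dx": -0.5, "dy": 0, "dz": 0, "spin": 0}, {"dx": -0.7, "dy": 0, "dz": 0, "spin": 0}, {"dx": -0.7, "dy": 0, "dz": 0, "spin": 0}, {"dx": -0.5, "dy": 0, "dz": 0, "spin": 0}, {"dx": -0.3, "dy": 0, "dz": 0, "spin": 0}, {"dx": 0, "dy": 0, "dz": 0, "spin": 0}]}}

```text
time: 13.0
ee_pos: [0.626, 0.165, 0.3364]
eef_rot: [0.759, 0.651, 0.002, 0.001]
ft_force: [15.2, -0.0, -2.4]
width: 0.0328
grip_force: 22.0
```

```bash
python3 g.py 0 .068 .17 1.5708
```

```text
(array([-11.95,  -0.05,   0.22]), np.float64(0.0016888515772821577)) now [0.0002 0.1875 0.1724] t 13.0 [15.2 -0.  -2.4] [ 0.26  0.55 -0.83  1.45  0.42  1.31 -0.75]
```

Call:
{"method": "move_arm", "body": {"steps": [{"dx": -0.3, "dy": 0.1, "dz": 0, "spin": 0}, {"dx": -0.7, "dy": 0.1, "dz": 0, "spin": 0}, {"dx": -0.9, "dy": 0.1, "dz": 0, "spin": 0}, {"dx": -0.9, "dy": 0, "dz": 0, "spin": 0}, {"dx": -0.9, "dy": 0, "dz": 0, "spin": 0}, {"dx": -0.9, "dy": 0, "dz": 0, "spin": 0}, {"dx": -0.9, "dy": 0, "dz": 0, "spin": 0}, {"dx": -0.9, "dy": 0, "dz": 0, "spin": 0}, {"dx": -0.7, "dy": 0, "dz": 0, "spin": 0}, {"dx": -0.5, "dy": 0, "dz": 0, "spin": 0}, {"dx": -0.4, "dy": 0, "dz": 0, "spin": 0}, {"dx": 0, "dy": 0, "dz": 0, "spin": 0}]}}

```text
time: 14.2
ee_pos: [0.6149, 0.0863, 0.3362]
eef_rot: [0.758, 0.652, -0.0, -0.0]
ft_force: [-1.4, 4.4, 6.6]
width: 0.0329
grip_force: 22.0
```

```bash
python3 g.py 0 .068 .17 1.5708;  python3 - <<'E'
from bench import imaging
import cv2,numpy as np
b=imaging.camera("scene")["img"][220:340,340:500,::-1]
cv2.imwrite("pics/c4.png",cv2.resize(b,None,fx=5,fy=5,interpolation=cv2.INTER_CUBIC))
E
```

```text
(array([-4.  , -0.15,  0.22]), np.float64(0.003539219701939267)) now [0.0014 0.108  0.1722] t 14.2 [-1.4  4.4  6.6] [ 0.41  0.5  -0.83  1.53  0.38  1.29 -0.62]
```

View pics/c4.png

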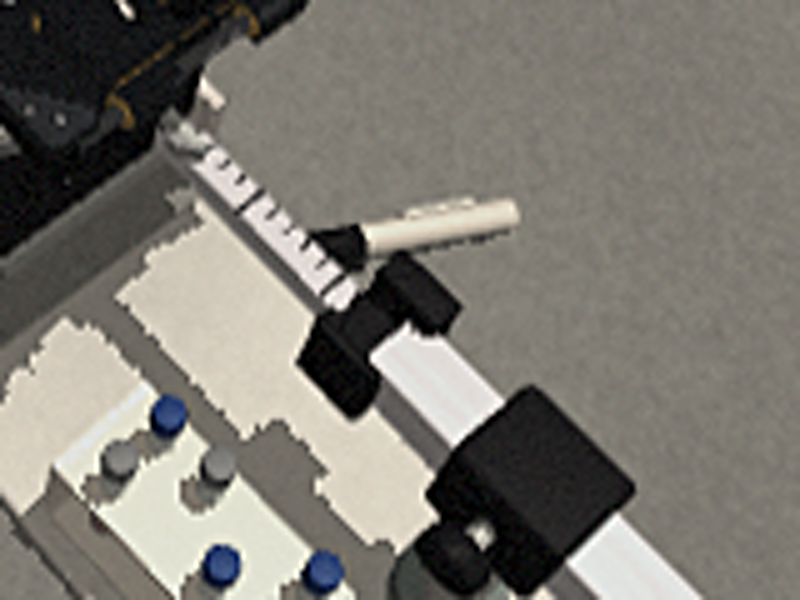

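The scale shows long lines at crop (245,203) for 50 and (335,292) for 100. The collar edge is one short line further on, so the boom is at about 110 mm, which matches the arm travel. 40 mm remain.

Call:
{"method": "move_arm", "body": {"steps": [{"dx": -0.4, "dy": -0.05, "dz": 0, "spin": 0}, {"dx": -0.7, "dy": 0, "dz": 0, "spin": 0}, {"dx": -0.8, "dy": 0, "dz": 0, "spin": 0}, {"dx": -0.7, "dy": 0, "dz": 0, "spin": 0}, {"dx": -0.6, "dy": 0, "dz": 0, "spin": 0}, {"dx": -0.4, "dy": 0, "dz": 0, "spin": 0}, {"dx": -0.3, "dy": 0, "dz": 0, "spin": 0}, {"dx": 0, "dy": 0, "dz": 0, "spin": 0}, {"dx": 0, "dy": 0, "dz": 0, "spin": 0}, {"dx": 0, "dy": 0, "dz": 0, "spin": 0}]}}

```text
time: 15.25
ee_pos: [0.6088, 0.0482, 0.3362]
eef_rot: [0.758, 0.652, 0.0, -0.0]
ft_force: [-0.3, 3.3, 5.7]
width: 0.0327
grip_force: 22.0
```

```bash
python3 g.py 0 .068 .17 1.5708;  python3 - <<'E'
from bench import imaging
from h import *
import cv2
p=np.load("p.npy");S=imaging.camera("scene");T=imaging.camera("top")
cv2.imwrite("pics/s5.png",S["img"][:,:,::-1])
for n,y in(("mouth",.258),("50",.158),("0",.108)): print(n,proj(S,world(p,(0,y,.17))))
b=S["img"][235:315,355:435,::-1]
cv2.imwrite("pics/c5.png",cv2.resize(b,None,fx=7.4,fy=7.4,interpolation=cv2.INTER_CUBIC))
E
```

```text
(array([-0.14, -0.12,  0.22]), np.float64(0.0038481150814493326)) now [0.0012 0.0694 0.1722] t 15.25 [-0.3  3.3  5.7] [ 0.48  0.47 -0.83  1.56  0.36  1.27 -0.55]
mouth [417.64828579 284.01930736]
50 [384.26045656 250.34451697]
0 [368.89241654 234.84439197]
```

View pics/c5.png

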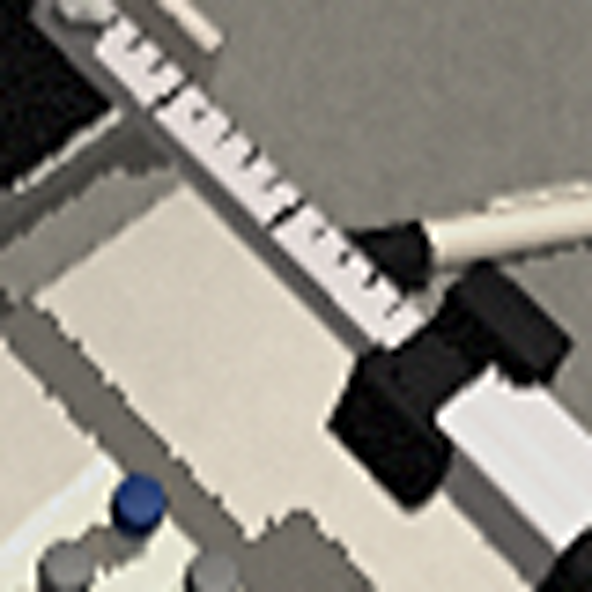

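Long lines sit at (165,98) and (285,215), and four short lines follow. The collar edge is at about (405,334), where the 150 line is due. I'll refine that with a profile.

```bash
python3 - <<'E'
from bench import imaging
from h import *
import cv2
from scipy.ndimage import map_coordinates as mc
p=np.load("p.npy");C={}
for n in("scene","top"):
    c=imaging.camera(n); print(n,"cam in reader",toreader(p,-c["R"].T@c["t"]).round(3)); C[n]=c
S=C["scene"];g=cv2.cvtColor(S["img"],cv2.COLOR_RGB2GRAY).astype(float)
# line pixels from crop: along direction 120,117
A=np.array([165,98])/7.4+[355,235];B=np.array([285,215])/7.4+[355,235]; d=(B-A)/np.linalg.norm(B-A); n=np.array([d[1],-d[0]])
for o in(-1.5,-.5,.5,1.5,2.5):
    t=np.arange(-3,40,.5);q=A[None]+t[:,None]*d+o*n
    print(o,mc(g,[q[:,1],q[:,0]],order=1).astype(int).tolist())
E
```

```text
scene cam in reader [0.362 0.387 0.915]
top cam in reader [-0.236 -0.106  1.149]
-1.5 [222, 217, 209, 158, 114, 109, 153, 196, 232, 223, 219, 221, 217, 217, 217, 216, 218, 218, 217, 220, 219, 218, 221, 218, 218, 220, 217, 217, 219, 217, 218, 220, 218, 221, 221, 219, 222, 220, 218, 220, 218, 218, 220, 219, 222, 227, 224, 214, 147, 81, 77, 143, 192, 219, 225, 221, 220, 218, 218, 220, 219, 220, 220, 219, 219, 219, 218, 219, 220, 219, 219, 218, 218, 219, 220, 220, 220, 219, 217, 217, 218, 219, 218, 217, 218, 219]
-0.5 [218, 218, 194, 135, 67, 58, 91, 165, 208, 222, 216, 217, 217, 218, 217, 214, 216, 215, 213, 213, 213, 214, 215, 214, 214, 216, 215, 213, 212, 213, 215, 215, 212, 216, 217, 217, 217, 216, 216, 216, 213, 212, 217, 217, 217, 220, 221, 212, 149, 71, 50, 110, 171, 220, 224, 219, 216, 215, 216, 217, 210, 211, 217, 217, 216, 216, 217, 219, 214, 210, 217, 219, 218, 217, 217, 217, 216, 218, 219, 218, 219, 219, 217, 217, 218, 219]
0.5 [216, 216, 209, 200, 161, 97, 100, 169, 207, 222, 218, 217, 216, 202, 182, 179, 196, 211, 213, 213, 215, 216, 204, 184, 179, 204, 215, 215, 214, 214, 
[... 438 characters left out ...]
, 133, 116, 166, 207, 222, 220, 216, 202, 168, 141, 148, 191, 221, 223, 222, 213, 202, 166, 105, 87, 147, 202, 225, 222, 218, 210, 189, 156, 117, 148, 202, 222, 221, 224, 225, 206, 149, 86, 115, 176, 229, 228, 225, 224, 221, 206, 157, 113, 114, 172, 216, 226, 227, 228]
2.5 [221, 225, 227, 216, 173, 123, 119, 166, 215, 227, 224, 220, 206, 197, 182, 167, 190, 224, 221, 221, 222, 213, 195, 153, 144, 176, 201, 217, 227, 219, 211, 183, 123, 107, 147, 196, 225, 223, 216, 216, 178, 140, 118, 162, 204, 232, 224, 227, 224, 167, 94, 75, 142, 211, 227, 220, 225, 214, 199, 188, 168, 186, 230, 220, 222, 222, 205, 204, 182, 141, 147, 172, 202, 227, 216, 216, 223, 166, 86, 49, 120, 200, 227, 213, 219, 218]
```

```bash
python3 - <<'E'
from bench import imaging
from h import *
import cv2
from scipy.ndimage import map_coordinates as mc
g=np.mean([cv2.cvtColor(imaging.camera("scene")["img"],cv2.COLOR_RGB2GRAY).astype(float) for _ in range(2)],0)
A=np.array([165,98])/7.4+[355,235];B=np.array([285,215])/7.4+[355,235]; d=(B-A)/np.linalg.norm(B-A); n=np.array([d[1],-d[0]])
for o in(-2,-1.5,-.5,.5,1.5,2,2.5):
    t=np.arange(34,54,.5);q=A[None]+t[:,None]*d+o*n
    print(o,mc(g,[q[:,1],q[:,0]],order=1).astype(int).tolist())
E
```

```text
-2 [223, 222, 220, 222, 221, 220, 221, 222, 222, 222, 221, 221, 222, 220, 222, 224, 222, 220, 224, 232, 229, 226, 187, 89, 31, 19, 24, 29, 30, 29, 30, 29, 29, 30, 31, 32, 31, 28, 28, 27]
-1.5 [218, 218, 218, 218, 218, 218, 217, 218, 218, 218, 218, 218, 218, 219, 221, 222, 222, 221, 225, 231, 236, 222, 158, 62, 23, 20, 24, 28, 31, 32, 30, 29, 29, 30, 32, 32, 30, 28, 28, 26]
-0.5 [216, 216, 215, 218, 219, 218, 219, 218, 217, 217, 218, 218, 220, 222, 200, 196, 215, 222, 223, 224, 227, 220, 188, 101, 36, 9, 20, 28, 30, 29, 28, 29, 30, 30, 30, 29, 30, 29, 30, 28]
0.5 [218, 220, 222, 219, 176, 166, 192, 226, 224, 221, 219, 220, 215, 198, 162, 165, 206, 225, 223, 224, 227, 223, 184, 114, 42, 13, 19, 27, 29, 30, 31, 31, 30, 29, 28, 30, 31, 30, 29, 27]
1.5 [224, 225, 221, 205, 155, 112, 116, 173, 217, 228, 227, 228, 227, 194, 146, 124, 182, 218, 227, 229, 231, 221, 181, 114, 54, 24, 23, 26, 27, 27, 29, 29, 28, 29, 30, 31, 32, 30, 29, 29]
2 [231, 231, 232, 199, 119, 71, 108, 188, 233, 230, 234, 235, 219, 201, 155, 143, 177, 209, 224, 233, 229, 226, 197, 126, 49, 11, 18, 25, 27, 27, 30, 29, 28, 30, 31, 33, 34, 30, 30, 31]
2.5 [216, 216, 224, 166, 86, 48, 118, 199, 227, 213, 218, 218, 199, 187, 162, 148, 175, 199, 214, 221, 219, 215, 197, 139, 62, 14, 13, 20, 24, 26, 27, 27, 26, 29, 34, 35, 31, 27, 26, 23]
```

Call:
{"method": "move_arm", "body": {"steps": [{"dx": -0.06, "dy": 0, "dz": 0, "spin": 0}, {"dx": -0.06, "dy": 0, "dz": 0, "spin": 0}, {"dx": 0, "dy": 0, "dz": 0, "spin": 0}, {"dx": 0, "dy": 0, "dz": 0, "spin": 0}, {"dx": 0, "dy": 0, "dz": 0, "spin": 0}, {"dx": 0, "dy": 0, "dz": 0, "spin": 0}]}}

```text
time: 16.15
ee_pos: [0.6086, 0.0472, 0.3362]
eef_rot: [0.758, 0.652, 0.0, -0.0]
ft_force: [0.7, 4.4, 5.3]
width: 0.0329
grip_force: 22.0
```

```bash
python3 g.py 0 .068 .17 1.5708; python3 - <<'E'
from bench import imaging
from h import *
import cv2
from scipy.ndimage import map_coordinates as mc
I=imaging.camera("scene")["img"];cv2.imwrite("pics/c6.png",cv2.resize(I[200:350,260:460,::-1],None,fx=4,fy=4,interpolation=cv2.INTER_CUBIC))
g=cv2.cvtColor(I,cv2.COLOR_RGB2GRAY).astype(float)
A=np.array([165,98])/7.4+[355,235];B=np.array([285,215])/7.4+[355,235]; d=(B-A)/np.linalg.norm(B-A); n=np.array([d[1],-d[0]])
for o in(-2,-1.5,-.5,.5,1.5,2,2.5):
    t=np.arange(32,48,.5);q=A[None]+t[:,None]*d+o*n
    print(o,mc(g,[q[:,1],q[:,0]],order=1).astype(int).tolist())
E
```

```text
(array([-0.04, -0.12,  0.22]), np.float64(0.004066863540803212)) now [0.0012 0.0684 0.1722] t 16.15 [0.7 4.4 5.3] [ 0.48  0.47 -0.83  1.56  0.36  1.27 -0.55]
-2 [222, 221, 220, 220, 222, 222, 221, 221, 221, 220, 223, 223, 222, 223, 223, 223, 222, 222, 223, 223, 222, 220, 227, 238, 210, 157, 84, 38, 24, 29, 27, 27]
-1.5 [220, 220, 219, 219, 220, 220, 219, 218, 217, 218, 219, 219, 219, 219, 220, 219, 218, 220, 219, 218, 221, 223, 229, 229, 220, 161, 83, 18, 15, 24, 26, 27]
-0.5 [215, 218, 217, 216, 217, 218, 218, 209, 211, 219, 219, 218, 217, 218, 218, 220, 222, 224, 211, 207, 218, 223, 226, 228, 202, 149, 77, 32, 17, 23, 26, 28]
0.5 [208, 221, 220, 218, 218, 213, 202, 181, 161, 174, 201, 221, 220, 221, 223, 225, 196, 155, 140, 183, 216, 226, 226, 224, 213, 186, 119, 45, 11, 21, 25, 28]
1.5 [188, 222, 225, 225, 226, 220, 182, 117, 109, 161, 219, 231, 229, 227, 227, 218, 193, 146, 133, 162, 206, 225, 227, 228, 225, 199, 131, 26, 8, 17, 24, 29]
2 [198, 233, 228, 232, 230, 221, 193, 138, 121, 166, 209, 238, 236, 229, 236, 227, 177, 132, 123, 170, 219, 231, 229, 233, 226, 220, 172, 77, 17, 16, 23, 31]
2.5 [218, 221, 213, 223, 213, 204, 200, 158, 140, 156, 185, 214, 223, 212, 221, 202, 149, 106, 124, 171, 216, 223, 221, 224, 220, 214, 179, 101, 39, 17, 19, 26]
```

View pics/c6.png

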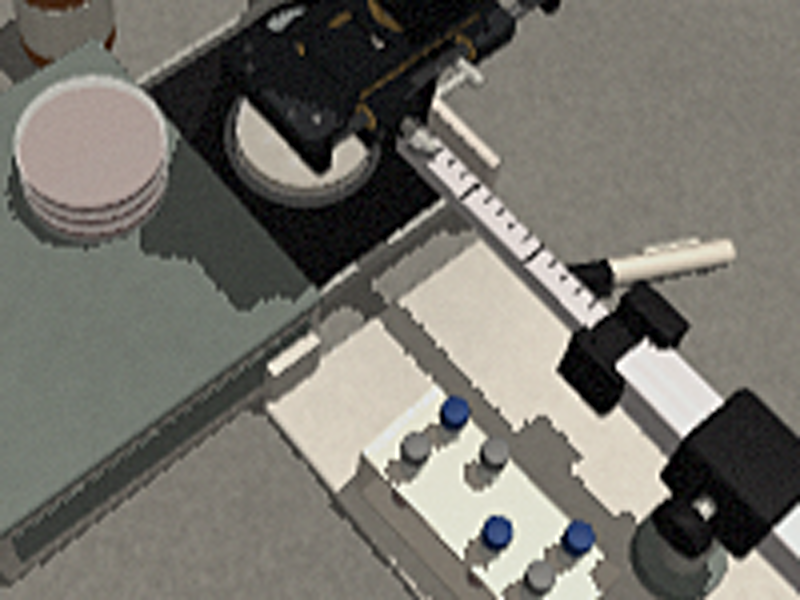

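The scene shows the dish seated on the drawn tray, and the stack, rack and marker undisturbed. The collar edge reads about 149–149.7 mm. One last 0.4 mm nudge, then I settle and hand in.

Call:
{"method": "move_arm", "body": {"steps": [{"dx": -0.04, "dy": 0, "dz": 0, "spin": 0}, {"dx": 0, "dy": 0, "dz": 0, "spin": 0}, {"dx": 0, "dy": 0, "dz": 0, "spin": 0}, {"dx": 0, "dy": 0, "dz": 0, "spin": 0}, {"dx": 0, "dy": 0, "dz": 0, "spin": 0}, {"dx": 0, "dy": 0, "dz": 0, "spin": 0}]}}

```text
time: 16.8
ee_pos: [0.6086, 0.0469, 0.3362]
eef_rot: [0.758, 0.652, 0.0, -0.0]
ft_force: [1.2, 5.0, 4.5]
width: 0.0332
grip_force: 22.0
```

```bash
python3 g.py 0 .068 .17 1.5708; python3 -c "
from bench import job; print(job.close_job())"
```

```text
(array([-0.01, -0.12,  0.22]), np.float64(0.004161465822834387)) now [0.0012 0.0681 0.1722] t 16.8 [1.2 5.  4.5] [ 0.48  0.47 -0.83  1.56  0.36  1.27 -0.55]
the job is handed in; nothing more can be done
None
```

I handed the job in at 16.8 s: the tray is out to its stop with the dish in its place, and the boom is held by its squeezed grip at the 150 mm mark (150.0 mm by arm travel; the last camera reading, before a final 0.3 mm nudge, was about 149 mm).

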